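Index the nest carriage to the day's station

TASK

The coloured token on the black job holder shows today's station: move the nest carriage along its slide to the mark of that colour and leave it locked there, with the spring plunger's pin fully down in that station's hole. The hole is hidden and only roughly at its mark, so pull the plunger up to pass other holes, let it down just short and slide on gently until it drops in; do not ram the carriage against the dropped pin (the yellow tell-tale must not shift by more than 5 mm), and leave everything else where it stands.

Things in the scene. Friction and masses are not known exactly. Their poses are not given: they have to be found in the camera images.
- slide: Fixed slide: base plate 225 x 400 x 12 mm, end blocks 46 mm tall. Origin: on the table under its middle; its y is the slide axis. A brush-covered channel at x = +60 mm (top 33 mm up) hides an index bar with four holes 55 mm apart, one near each mark. The bar is hand-set: holes lie up to 14 mm off their marks in y, all alike. The first (white mark) is never the job.
- carriage: Carriage: plate 165 x 90 x 12 mm, axes as the slide's, origin at its underside centre, 46 mm above the table. Carries a green nest block 85 x 80 x 45 mm centred at its x = -36 mm, top 57 mm above the origin. Slides along the slide's y, -127.5 to +127.5 mm, against about 3 N; starts near the -y end, before the first hole.
- plunger: Spring plunger: black knob, orange top, 26 mm diameter, 30 mm tall, at carriage x = +60, y = 0. Origin: centre of the knob's underside, 72 mm above the table with its 8 mm pin fully in a hole, 79.5 mm with the pin riding on the bar, at most 90 mm. Pulling takes 8 to 14 N; let go, it springs down. A pin in a hole locks the carriage (about 2 mm play each way).
- telltale (a point): Outer end of the yellow tell-tale pin, 12 mm diameter, sticking 12 mm out of the slide's +y end block. The hidden index bar is spring-mounted and this pin moves with it along the slide's y: 1 mm for every 3 N by which a dropped plunger is pushed against its hole; it springs back when eased.
- pointer (a point): Tip of the small red pointer on the carriage's +x edge, at the plunger's y: points at the colour marks.
- job_spot (a point): Centre of the white disc on the black 75 mm square job holder: the coloured token lying on it is today's job.
- mark_yellow: Yellow station mark, 20 x 26 x 6 mm, fixed on the slide's +x edge. Origin: centre of its underside; axes those of the slide.
- mark_blue: Blue station mark, 20 x 26 x 6 mm, fixed on the slide's +x edge. Origin: centre of its underside; axes those of the slide.
- mark_red: Red station mark, 20 x 26 x 6 mm, fixed on the slide's +x edge. Origin: centre of its underside; axes those of the slide.
- token_yellow: Yellow job token, fixed disc 48 mm diameter, 6 mm thick, origin under its centre: on the job holder or on the wooden spare rack.
- token_blue: Blue job token, fixed disc 48 mm diameter, 6 mm thick, origin under its centre: on the job holder or on the wooden spare rack.
- token_red: Red job token, fixed disc 48 mm diameter, 6 mm thick, origin under its centre: on the job holder or on the wooden spare rack.
- bottle: red and white glue bottle, 60 mm diameter, 150 mm tall; bystander. Origin: centre of its underside.
- cup: blue cup, 66 mm diameter, 80 mm tall; bystander. Origin: centre of its underside.
- tape: roll of red tape lying flat, 90 mm diameter, 24 mm tall; bystander. Origin: centre of its underside.
- driver: red screwdriver lying in the bin; bystander. Origin: under its middle, the handle along -x; 150 mm long, 24 mm thick.
- nest_a: spare green nest block, 85 x 80 x 45 mm, on the far side of the slide; bystander. Origin: centre of its underside.
- nest_b: second spare green nest block, the same size; bystander. Origin: centre of its underside.
- bin: open green bin, 140 x 200 x 70 mm; bystander. Origin: centre of its underside.
There are look-alikes about, which are no part of the job. There is more than one size of the part that bears job_spot; the job needs the middle-sized.

How it is judged:
By the outcome, as a careful person would: the job done as asked, in the order asked, and still so for the second after the job is handed in, with the robot touching nothing.
It also fails if it takes over 48 s, if anything falls off the work surface, if the arm or the gripper's body presses on something with over 40 N, if the wrist force passes 120 N, or if a joint passes its speed limit or range.

ROBOT

A 7-joint arm with a two-finger parallel gripper is mounted at the origin on the work surface. World frame = base frame: x ahead of the robot, y to its left, z up, the work surface at z = 0. Lengths are in m, angles in rad, forces in N, time in s.
With the tool pointing down it reaches from about 0.4 to 0.85 m from the base axis. Payload 4.5 kg.
Tool frame: the origin (TCP) lies at the very end of the fingers, on their centre line; the grasp point (between the pads) lies 19 mm behind it; z points along the fingers, y is the line along which they close (so a half turn about z gives the same grasp; the last joint's range is limited). The gripper opens to 88 mm and grips with 3 to 60 N. Pads are 18 mm wide; open, the fingers measure 123 mm over their backs; the gripper's body (75 mm by 187 mm) begins 45 mm behind the grasp point.
Start: joints at [-1.138, 0.689, -0.195, 1.565, 0.157, 0.902, -0.215], TCP at [0.243, 0.576, 0.239] pointing down, gripper open.
Joint ranges: [-3.01, 3.01], [-0.46, 2.08], [-1.47, 1.51], [0.13, 2.56], [-1, 4.14], [0.04, 2.09], [-2.66, 2.66]. Speed limits (rad/s): [2.57, 2.57, 3.14, 3.14, 3.14, 3.14, 3.14].

INTERFACE

Orientations are given as a unit quaternion [x, y, z, w].
In Python, from plant import r gives the robot as it stands. The module is installed in compiled form; this text tells all that it offers.
- The arm moves only by the shell command python3 -m pendant 'ROWS' [FORCE]. ROWS is JSON, one flat list of numbers, 7 for each row, row after row: the opening, from 0 (shut) to 1 (fully open), then the shift along the tool's x, y, z scaled (see below), then the turn, a rotation vector about the tool's x, y, z scaled (see below). A call has 1 to 12 rows; each row is the pose to reach, as a shift and turn from the pose commanded when the call began, along the tool's axes at that moment; what a row does not reach only later rows make up. The controller multiplies each number of a shift by 0.15 m and each number of a turn by pi/2 rad. A row lasts 1/10 s, in which the tool goes at most 50 mm and 8.59 degrees, less where a joint would pass 70% of its speed; a pose out of reach is approached as far as the arm can. A call with a number of a shift or a turn outside -1 to 1 is refused whole. A call with a gripper value outside its range is refused whole. The fingers move at their own pace and stop on an object; FORCE is the grip in N (left out, the last holds). Time passes only in rows, so rows that repeat a pose let the fingers close. It gives the time, the measured TCP pose, the force, the opening and the grip force at its end, in the units of the state.
- r.get_state(): the state, without advancing time (a new reading comes with each control period).
- r.snapshot(name): name is "scene" or "top" or "wrist"; returns a dict with "img" (480x640x3 uint8, red, green, blue), "mtx" (3x3 intrinsics, pixels), "cam_to_world" (4x4, takes a point from camera to world coordinates). Camera axes: x right, y up, looking along -z (the intrinsics and any distortion apply to the point x, -y, -z); pixel columns grow to the right and rows downward; lengths in m; the calibration is good to about 2 mm. The wrist camera is an equidistant fisheye: a pixel r from the principal point sees the ray r / f radians off the axis. A picture is of the moment at which its call begins. There is no depth.
- r.finish_job(): hands the job in; it is judged then, once.
The state is a dict: "clock": time; "q": joint angles; "qd": joint speeds; "joint_torque": joint torques, N m; "tool_pos": TCP position; "eef_rot": TCP orientation; "contact_force": force on the tool from outside, world axes, zero at the start; "moment": the same for the moment, N m; "opening": opening from 0.0 (shut) to 1.0 (fully open); "finger_force": force on a finger pad.
Only numpy, scipy, OpenCV 4.12 (cv2) and the standard library are available. Lean on these libraries where they do the work, as an engineer would, in place of code of your own. Each camera call takes 0.05 s, during which the arm holds its last target. There are 200 camera calls.

## Working session

There is one attempt and no reset: what is moved stays moved. The work goes in short steps, Python scripts to look and compute and a shell command to move; the robot and the scene stay as the last step left them, time stands still between calls to the robot, and variables do not carry over. Pictures are saved under pics/ and viewed, at most 10 in all, crops included, and the job is handed in when it is done.

```bash
mkdir -p pics
cat > h.py <<'E'
import numpy as np, cv2
from plant import r
def snap(n,f):
    s=r.snapshot(n); cv2.imwrite(f'pics/{f}.png',s['img'][:,:,::-1]); np.savez(f'pics/{f}.npz',**s); return s
def ray(s,u,v,wrist=False):
    K=s['mtx'];T=s['cam_to_world']
    x=(u-K[0,2])/K[0,0];y=(v-K[1,2])/K[1,1]
    if wrist:
        t=np.hypot(x,y);k=np.sin(t)/t if t>1e-9 else 1;d=np.array([x*k,-y*k,-np.cos(t)])
    else: d=np.array([x,-y,-1.])
    return T[:3,3],T[:3,:3]@d
def onz(s,u,v,z,wrist=False):
    o,d=ray(s,u,v,wrist);return o+d*(z-o[2])/d[2]
def proj(s,p):
    K=s['mtx'];T=s['cam_to_world'];c=T[:3,:3].T@(np.array(p)-T[:3,3])
    return K[0,0]*c[0]/-c[2]+K[0,2],K[1,1]*-c[1]/-c[2]+K[1,2]
E
python3 - <<'E'
from h import *
for n in ['scene','top']:
    s=snap(n,n+'0');print(n,s['mtx'].round(1).tolist(),s['cam_to_world'].round(3).tolist())
print(r.get_state())
E
```

```text
scene [[465.6, 0.0, 327.7], [0.0, 465.6, 248.9], [0.0, 0.0, 1.0]] [[-0.742, -0.38, 0.553, 1.185], [0.671, -0.427, 0.607, 0.713], [0.005, 0.821, 0.571, 0.78], [0.0, 0.0, 0.0, 1.0]]
top [[608.4, 0.0, 327.2], [0.0, 608.4, 236.1], [0.0, 0.0, 1.0]] [[0.006, 0.986, -0.167, 0.284], [-1.0, 0.003, -0.018, -0.053], [-0.017, 0.167, 0.986, 1.442], [0.0, 0.0, 0.0, 1.0]]
{'clock': 0.1, 'q': array([-1.13820117,  0.68992206, -0.19451356,  1.56617891,  0.15731049,
        0.90249546, -0.21510431]), 'qd': array([-0.00061947, -0.00168155, -0.00155223, -0.00188874, -0.00118884,
        0.00034693,  0.00015944]), 'joint_torque': array([-2.71795085e-03, -5.28501856e+01, -1.27141222e+00, -1.53837508e+01,
       -5.25634142e-02,  1.98022768e-03,  3.37772792e-05]), 'tool_pos': array([0.24252823, 0.57544228, 0.23799265]), 'eef_rot': array([ 1.98046491e-01,  9.80192296e-01, -8.00341457e-04, -9.82139937e-05]), 'contact_force': array([ 0.93568163, -0.19991359, -0.9598458 ]), 'moment': array([-0.0232271 , -0.03267997, -0.01098186]), 'finger_force': 0.0, 'opening': 1.0004031530696202}
```

View pics/top0.png

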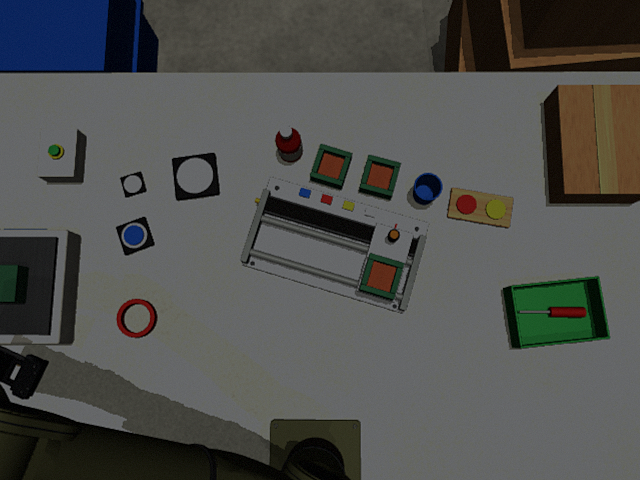

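View pics/scene0.png

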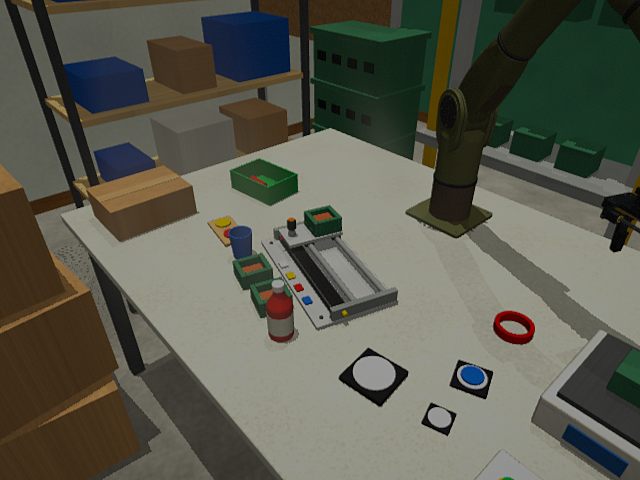

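The job is blue: its token sits on the middle-sized holder at top (134,235). The knob is at (393,234). The blue mark at (305,193) is the farthest one, after white, yellow and red. Next I'll measure these positions.

```bash
cat > m.py <<'E'
from h import *
def load(f): return dict(np.load(f'pics/{f}.npz'))
def blobs(s,lo,hi,box,amin=12,satmin=90,vmin=40):
    hsv=cv2.cvtColor(s['img'],cv2.COLOR_RGB2HSV)
    m=cv2.inRange(hsv,(lo,satmin,vmin),(hi,255,255));u0,v0,u1,v1=box
    k=np.zeros_like(m);k[v0:v1,u0:u1]=m[v0:v1,u0:u1]
    n,_,st,c=cv2.connectedComponentsWithStats(k)
    return [(st[i,4],c[i].round(1).tolist()) for i in range(1,n) if st[i,4]>=amin]
def tri(s1,p1,s2,p2):
    o1,d1=ray(s1,*p1);o2,d2=ray(s2,*p2);d1/=np.linalg.norm(d1);d2/=np.linalg.norm(d2)
    A=np.array([d1,-d2]).T;t=np.linalg.lstsq(A,o2-o1,rcond=None)[0];a=o1+d1*t[0];b=o2+d2*t[1]
    return (a+b)/2,np.linalg.norm(a-b)
E
python3 - <<'E'
from m import *
t=load('top0');s=load('scene0')
bt=(240,175,430,320);bs=(255,205,400,330)
for n,lo,hi in [('blue',105,130),('yellow',22,35),('orange',8,20),('red',0,6)]:
    print(n,'T',blobs(t,lo,hi,bt,6),'S',blobs(s,lo,hi,bs,5))
for f,b,sc in [('top0',(235,120,435,320),4),]:
    im=cv2.imread(f'pics/{f}.png')[b[1]:b[3],b[0]:b[2]];im=cv2.resize(im,None,fx=3,fy=3,interpolation=cv2.INTER_CUBIC)
    cv2.imwrite('pics/topc.png',np.clip(im*1.6,0,255).astype('uint8'))
im=cv2.imread('pics/scene0.png')[195:345,210:410];im=cv2.resize(im,None,fx=4,fy=4,interpolation=cv2.INTER_CUBIC);cv2.imwrite('pics/scenec.png',np.clip(im*1.6,0,255).astype('uint8'))
E
```

```text
blue T [(np.int32(218), [422.0, 190.4]), (np.int32(86), [304.4, 192.5])] S [(np.int32(63), [306.8, 300.0])]
yellow T [(np.int32(18), [256.9, 199.9]), (np.int32(86), [348.2, 205.3])] S [(np.int32(54), [290.4, 275.2]), (np.int32(35), [344.5, 313.1])]
orange T [(np.int32(26), [332.7, 176.1]), (np.int32(206), [379.1, 180.8]), (np.int32(63), [393.8, 234.0]), (np.int32(468), [381.2, 276.3])] S [(np.int32(111), [322.3, 216.2]), (np.int32(22), [291.0, 219.4]), (np.int32(46), [258.0, 266.1]), (np.int32(98), [265.8, 294.1])]
red T [(np.int32(83), [326.3, 199.0]), (np.int32(7), [395.1, 225.4])] S [(np.int32(9), [281.6, 238.3]), (np.int32(59), [298.3, 287.2]), (np.int32(595), [279.0, 306.0])]
```

View pics/topc.png

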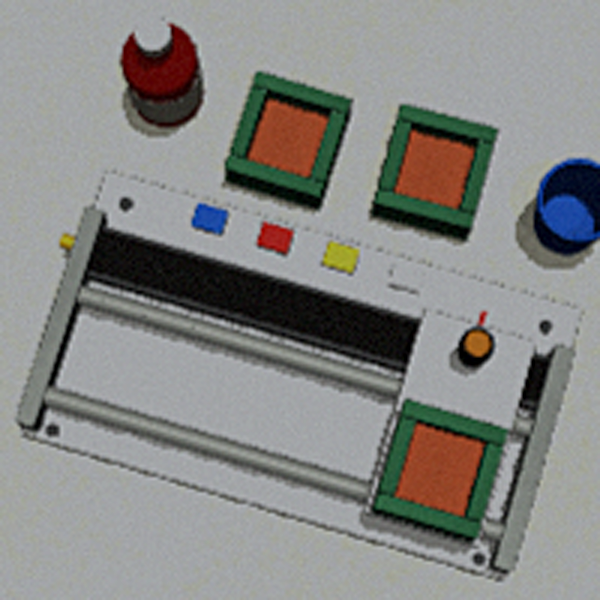

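View pics/scenec.png

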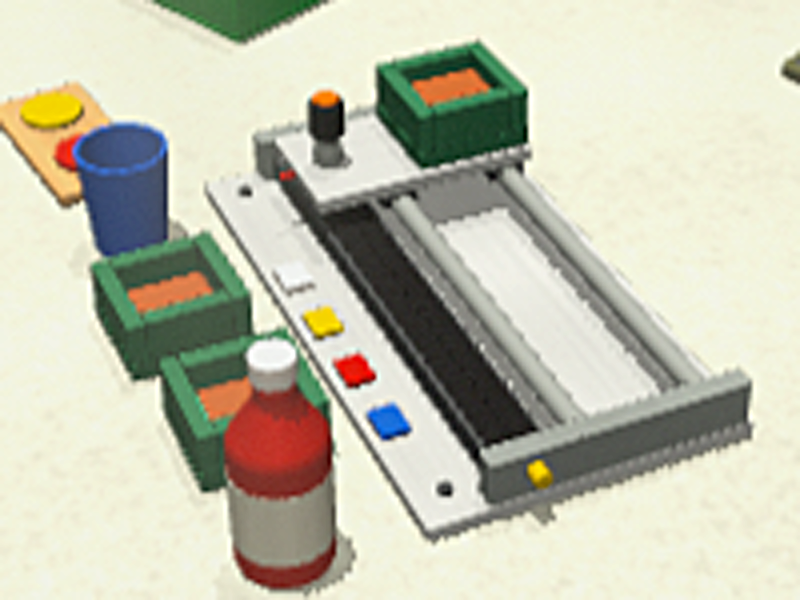

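The crops confirm the layout. The top crop shows the knob at (477,345) with the red pointer above it, and the marks white, yellow, red and blue running toward +y. The tell-tale is at the upper left. In the scene crop the knob stands on a grey boss.

Run:
```python
from m import *
t=load('top0');s=load('scene0')
P={}
for n,a,b,z in [('blue',(304.4,192.5),(306.8,300.),.018),('red',(326.3,199.),(298.3,287.2),.018),('yellow',(348.2,205.3),(290.4,275.2),.018),('knobtop',(393.8,234.),(291.,219.4),.1095),('tell',(256.9,199.9),(344.5,313.1),.03)]:
    p,e=tri(t,a,s,b);P[n]=onz(t,*a,z);print(n,'tri',p.round(4),e.round(4),'top@z',P[n].round(4),'scene@z',onz(s,*b,z).round(4))
d=P['blue']-P['yellow'];print('pitch',np.linalg.norm(d)/2)
a=d[:2]/np.linalg.norm(d[:2]);n=np.array([a[1],-a[0]]);print('axis',a,'yaw of slide',np.degrees(np.arctan2(-a[0],a[1])),'slide x',n)
for k in P: print(k,'rel knob: along',(P[k]-P['knobtop'])[:2]@a,'x',(P[k]-P['knobtop'])[:2]@n)
bt=onz(t,*(235+152/3,120+37/3),.15);print('bottle',bt,(bt-P['knobtop'])[:2]@a,(bt-P['knobtop'])[:2]@n)
from scipy.spatial.transform import Rotation as R
st=r.get_state();M=R.from_quat(st['eef_rot']).as_matrix();print(M.round(4));print(st['tool_pos'])
```

```text
blue tri [0.6322 0.0295 0.014 ] 0.0013 top@z [0.6317 0.0288 0.018 ] scene@z [0.6347 0.0336 0.018 ]
red tri [ 0.6163 -0.0235  0.0138] 0.0013 top@z [ 0.6158 -0.024   0.018 ] scene@z [ 0.619  -0.0188  0.018 ]
yellow tri [ 0.6007 -0.076   0.0141] 0.0016 top@z [ 0.6004 -0.0765  0.018 ] scene@z [ 0.6032 -0.0713  0.018 ]
knobtop tri [ 0.5149 -0.1757  0.1077] 0.0017 top@z [ 0.5152 -0.1762  0.1095] scene@z [ 0.5162 -0.1726  0.1095]
tell tri [0.6095 0.141  0.0328] 0.0006 top@z [0.6104 0.1412 0.03  ] scene@z [0.6072 0.1391 0.03  ]
pitch 0.05493142171838913
axis [0.28425178 0.95874967] yaw of slide -16.514128828987726 slide x [ 0.95874967 -0.28425178]
blue rel knob: along 0.22963012819121115 x 0.053398871905771916
red rel knob: along 0.1744936015981977 x 0.05316354488629753
yellow rel knob: along 0.1197672847544329 x 0.0533988719057719
knobtop rel knob: along 0.0 x 0.0
tell rel knob: along 0.3313344269797977 x 0.001038753058444625
bottle [0.7365725  0.06464694 0.15      ] 0.2938179857879167 0.14378925463388953
[[-9.216e-01  3.882e-01 -5.000e-04]
 [ 3.882e-01  9.216e-01 -1.500e-03]
 [-1.000e-04 -1.600e-03 -1.000e+00]]
[0.24252823 0.57544228 0.23799265]
```

```bash
python3 -m pendant '[1,-1,-1,0,0,0,-0.07, 1,-1,-1,0,0,0,-0.07, 1,-1,-1,0,0,0,-0.07, 1,-1,-1,0,0,0,-0.07, 1,-1,-1,0,0,0,-0.07]' && python3 -m pendant '[1,-1,-1,0,0,0,0, 1,-1,-1,0,0,0,0, 1,-1,-1,0,0,0,0, 1,-1,-1,0,0,0,0, 1,-1,-1,0,0,0,0]' && python3 -m pendant '[1,-1,-1,0,0,0,0, 1,-1,-1,0,0,0,0, 1,-1,-1,0,0,0,0, 1,-1,-1,0,0,0,0, 1,-1,-1,0,0,0,0]'
cat > d.py <<'E'
from h import *
from scipy.spatial.transform import Rotation as R
import sys
def delta(p):
    st=r.get_state();M=R.from_quat(st['eef_rot']).as_matrix()
    print('clock',st['clock'],'tcp',st['tool_pos'].round(4),'F',st['contact_force'].round(1),'open',round(st['opening'],3),'yawY',np.degrees(np.arctan2(M[1,1],M[0,1])).round(2),'tilt',M[:2,2].round(4))
    print('shift units',(M.T@(np.array(p)-st['tool_pos'])/.15).round(3))
if __name__=='__main__': delta([float(a) for a in sys.argv[1:4]])
E
python3 d.py .515 -.176 .15
```

```text
clock: 0.6
tool_pos: [0.3251, 0.3726, 0.2382]
eef_rot: [0.148, 0.989, -0.003, 0.001]
contact_force: [1.4, 0.5, 0.1]
opening: 0.998
finger_force: 0.0
clock: 1.1
tool_pos: [0.426, 0.1873, 0.2384]
eef_rot: [0.148, 0.989, -0.002, 0.0]
contact_force: [-0.4, 0.5, 0.3]
opening: 1.0
finger_force: 0.0
clock: 1.6
tool_pos: [0.5272, 0.001, 0.2383]
eef_rot: [0.148, 0.989, -0.001, 0.001]
contact_force: [0.9, -0.6, 0.5]
opening: 1.001
finger_force: 0.0
clock 1.6 tcp [0.5272 0.001  0.2383] F [ 0.9 -0.6  0.5] open 1.001 yawY 72.99 tilt [ 0.0015 -0.0025]
shift units [-0.266 -1.151  0.592]
```

```bash
python3 -m pendant '[1,-0.27,-1,0,0,0,-0.005, 1,-0.27,-1,0,0,0,-0.005, 1,-0.27,-1,0,0,0,-0.005, 1,-0.27,-1,0,0,0,-0.005]' >/dev/null&& python3 -m pendant '[0.6,0,-0.15,0.3,0,0,0, 0.6,0,-0.15,0.3,0,0,0, 0.6,0,-0.15,0.3,0,0,0]'
python3 d.py .515 -.176 .082
python3 - <<'E'
from m import *
s=snap('wrist','w1');print(s['mtx'],s['cam_to_world'].round(3))
print(blobs(s,8,20,(0,0,640,480),15))
E
```

```text
clock: 2.3
tool_pos: [0.5146, -0.1684, 0.1935]
eef_rot: [0.139, 0.99, 0.001, -0.001]
contact_force: [0.2, 1.0, -0.3]
opening: 0.752
finger_force: 0.0
clock 2.3 tcp [ 0.5146 -0.1684  0.1935] F [ 0.2  1.  -0.3] open 0.752 yawY 73.98 tilt [-0.0019  0.0019]
shift units [-0.019 -0.049  0.743]
[[371.64829954   0.         316.97584113]
 [  0.         371.64829954 237.90063255]
 [  0.           0.           1.        ]] [[ 0.277 -0.926 -0.257  0.448]
 [ 0.961  0.267  0.073 -0.15 ]
 [ 0.001 -0.267  0.964  0.34 ]
 [ 0.     0.     0.     1.   ]]
[(np.int32(6797), [308.8, 101.1]), (np.int32(677), [307.1, 248.6]), (np.int32(84), [167.2, 311.8]), (np.int32(36), [161.1, 323.4]), (np.int32(867), [495.2, 349.8]), (np.int32(761), [137.6, 354.1]), (np.int32(124), [374.3, 377.3]), (np.int32(1127), [506.5, 397.0]), (np.int32(167), [260.2, 414.1]), (np.int32(110), [356.5, 414.8]), (np.int32(39), [300.2, 415.5]), (np.int32(40), [319.1, 415.5]), (np.int32(28), [461.1, 477.5])]
```

View pics/w1.png

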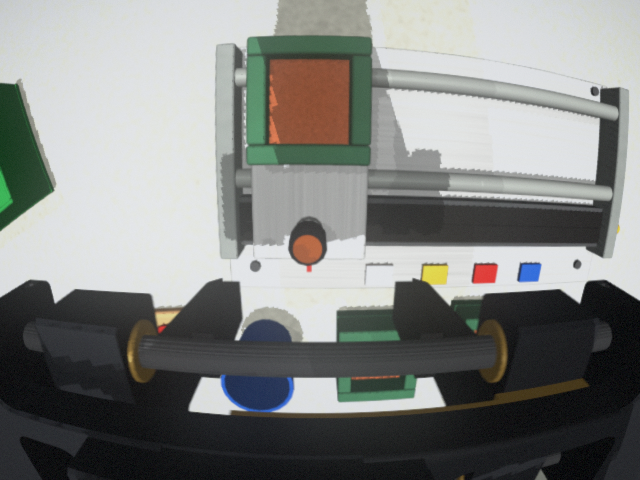

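The wrist view shows the knob top at (307,249) and the marks at (434,273), (485,272) and (529,271). I'll refine the knob position and slide axis from it.

```bash
python3 - <<'E'
from m import *
s=load('w1')
k=onz(s,307.1,248.6,.1095,True);print('knob',k.round(4))
b=(370,255,560,290)
Y=blobs(s,22,35,b);Rr=blobs(s,0,6,b)+blobs(s,172,180,b);B=blobs(s,105,130,b);print(Y,Rr,B)
Q=[onz(s,*x[0][1],.018,True) for x in (Y,Rr,B)];print(np.round(Q,4))
a=(Q[2]-Q[0])[:2];print(np.linalg.norm(a)/2);a/=np.linalg.norm(a);print('ang',np.degrees(np.arctan2(a[1],a[0])))
print([(q-k)[:2]@a for q in Q])
E
python3 d.py .515 -.176 .082
```

```text
knob [ 0.5142 -0.1752  0.1095]
[(np.int32(482), [434.5, 273.8])] [(np.int32(431), [484.6, 273.1])] [(np.int32(381), [529.2, 272.0])]
[[ 0.599  -0.0755  0.018 ]
 [ 0.6146 -0.0235  0.018 ]
 [ 0.6303  0.0288  0.018 ]]
0.054460468176714356
ang 73.29333666217576
[np.float64(0.11984845579834752), np.float64(0.17411465056100484), np.float64(0.22876939215177622)]
clock 2.35 tcp [ 0.5157 -0.1679  0.1945] F [0.  0.2 0.2] open 0.707 yawY 74.05 tilt [0.0009 0.0016]
shift units [-0.01  -0.054  0.75 ]
```

```bash
python3 -m pendant '[0.6,0,-0.05,0.3,0,0,0.006, 0.6,0,-0.05,0.6,0,0,0.006, 0.6,0,-0.05,0.75,0,0,0.006, 0.6,0,-0.05,0.75,0,0,0.006, 0.2,0,-0.05,0.75,0,0,0.006, 0.2,0,-0.05,0.75,0,0,0.006, 0.2,0,-0.05,0.75,0,0,0.006, 0.2,0,-0.05,0.75,0,0,0.006, 0.2,0,-0.05,0.75,0,0,0.006]' 40; python3 d.py .5145 -.1755 .082
```

```text
clock: 3.25
tool_pos: [0.5144, -0.1765, 0.0827]
eef_rot: [0.144, 0.99, 0.001, 0.002]
contact_force: [-0.5, 4.1, 6.9]
opening: 0.28
finger_force: 40.0
clock 3.25 tcp [ 0.5144 -0.1765  0.0827] F [-0.5  4.1  6.9] open 0.28 yawY 73.43 tilt [0.0041 0.001 ]
shift units [0.001 0.006 0.005]
```

```bash
python3 -m pendant '[0.2,0,0,-0.02,0,0,0, 0.2,0,0,-0.045,0,0,0, 0.2,0,0,-0.045,0,0,0, 0.2,0,0,-0.045,0,0,0]'; python3 -m pendant '[0.2,0,0.05,0,0,0,0, 0.2,0,0.15,0,0,0,0, 0.2,0,0.2,0,0,0,0, 0.2,0,0.2,0,0,0,0]'; python3 d.py .5145 -.1755 .082
```

```text
clock: 3.65
tool_pos: [0.5139, -0.1776, 0.0876]
eef_rot: [0.145, 0.989, 0.0, 0.001]
contact_force: [5.2, 1.1, -11.1]
opening: 0.28
finger_force: 40.0
clock: 4.05
tool_pos: [0.5225, -0.1488, 0.0875]
eef_rot: [0.144, 0.99, 0.0, 0.001]
contact_force: [5.4, 1.2, -12.4]
opening: 0.285
finger_force: 40.0
clock 4.05 tcp [ 0.5225 -0.1488  0.0875] F [  5.4   1.2 -12.4] open 0.285 yawY 73.39 tilt [ 0.0019 -0.0002]
shift units [ 0.    -0.186  0.036]
```

```bash
python3 -m pendant '[0.2,0,0.06,0,0,0,0, 0.2,0,0.16,0,0,0,0, 0.2,0,0.27,0,0,0,0, 0.2,0,0.38,0,0,0,0, 0.2,0,0.49,0,0,0,0, 0.2,0,0.6,0,0,0,0, 0.2,0,0.71,0,0,0,0, 0.2,0,0.82,0,0,0,0, 0.2,0,0.92,0,0,0,0, 0.2,0,0.98,0,0,0,0, 0.2,0,1,0,0,0,0, 0.2,0,1,0,0,0,0]'
python3 - <<'E'
from m import *
s=snap('top','t2');t=load('top0');im=s['img'][165:335,235:435];im=cv2.resize(im,None,fx=3,fy=3);cv2.imwrite('pics/t2c.png',np.clip(im[:,:,::-1]*1.6,0,255).astype('uint8'))
bt=(240,175,430,320)
print(blobs(s,22,35,bt,6),blobs(s,0,6,bt,4))
from d import delta
a=np.array([np.cos(np.radians(73.4)),np.sin(np.radians(73.4))])
st=r.get_state();print('along',(st['tool_pos'][:2]-[.5144,-.1758])@a)
delta([.5144+.205*a[0],-.1758+.205*a[1],.0826])
E
```

```text
clock: 5.25
tool_pos: [0.5649, -0.0066, 0.0872]
eef_rot: [0.145, 0.989, -0.001, 0.0]
contact_force: [5.6, -0.6, -11.8]
opening: 0.28
finger_force: 40.0
[(np.int32(27), [290.1, 178.4]), (np.int32(208), [360.8, 219.3]), (np.int32(1700), [324.8, 221.0]), (np.int32(247), [352.7, 219.6]), (np.int32(19), [257.0, 200.0]), (np.int32(240), [288.7, 223.1]), (np.int32(227), [296.9, 222.5]), (np.int32(25), [283.8, 218.9]), (np.int32(13), [285.0, 238.0])] []
along 0.17653377807591802
clock 5.3 tcp [ 0.5648 -0.0066  0.0873] F [  4.3  -0.3 -11.5] open 0.284 yawY 73.3 tilt [ 0.0008 -0.0015]
shift units [0.    0.19  0.031]
```

View pics/t2c.png

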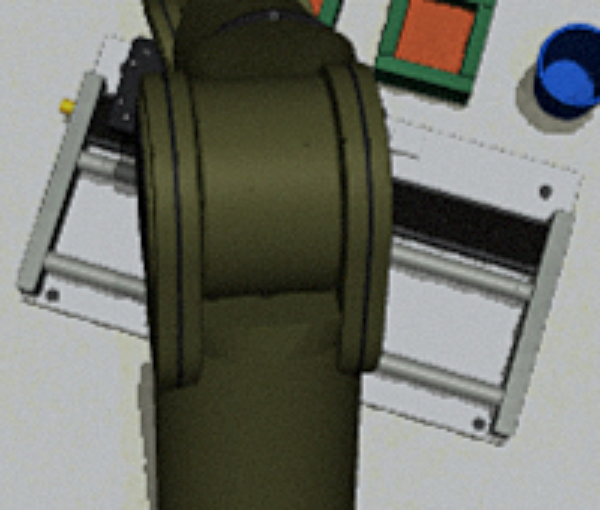

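The arm hides the carriage here, but the tell-tale hasn't moved from (257,200). Next I'll move on to just short of the blue hole's range, let the plunger down and open the fingers to a loose cage.

```bash
python3 -m pendant '[0.2,0,0.06,0,0,0,0, 0.2,0,0.14,0,0,0,0, 0.2,0,0.19,0,0,0,0, 0.2,0,0.19,0,0,0,0, 0.2,0,0.19,0.03,0,0,0, 0.2,0,0.19,0.03,0,0,0, 0.4,0,0.19,0.03,0,0,0, 0.4,0,0.19,0.03,0,0,0, 0.4,0,0.19,0.03,0,0,0]'; python3 d.py .573 .021 .0826;python3 - <<'E'
from m import *
s=snap('scene','s3');w=snap('wrist','w3')
print(blobs(s,22,35,(320,290,370,330),5))
for n,lo,hi in (('o',8,20),('b',105,130),('r',0,6)):print(n,[x for x in blobs(w,lo,hi,(200,150,500,300),15)])
E
```

```text
clock: 6.2
tool_pos: [0.5712, 0.0219, 0.0837]
eef_rot: [0.145, 0.989, -0.0, -0.001]
contact_force: [-0.2, 0.1, 0.7]
opening: 0.397
finger_force: 0.0
clock 6.2 tcp [0.5712 0.0219 0.0837] F [-0.2  0.1  0.7] open 0.397 yawY 73.36 tilt [-0.0017 -0.0003]
shift units [-0.013 -0.003  0.007]
[(np.int32(34), [344.5, 313.0])]
o []
b []
r []
```

View pics/w3.png

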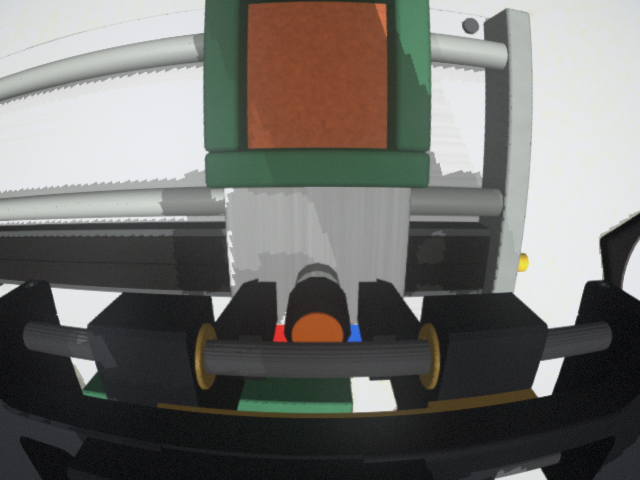

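The wrist view shows the knob at (318,328) between the open fingers, lying between the red and blue marks. The tell-tale is at rest at scene (344.5,313). I'll push in 3 mm steps and check the force, the knob top's height and the tell-tale after each one.

```bash
cat > chk.py <<'E'
from m import *
import sys
w=r.snapshot('wrist');s=r.snapshot('scene');st=r.get_state()
a=np.array([np.cos(np.radians(73.4)),np.sin(np.radians(73.4))])
o=max(blobs(w,5,20,(270,290,370,365),30) or [(0,[0,0])])
y=max(blobs(s,22,35,(320,290,375,340),5) or [(0,[0,0])])
f=float(st['contact_force'][:2]@a);al=float((st['tool_pos'][:2]-[.5144,-.1758])@a)
print('t',round(float(st['clock']),2),'along',round(al*1e3,1),'f',round(f,1),'knob',o,'tell',y,flush=True)
sys.exit(1 if f<-7 or abs(o[1][1]-float(sys.argv[1]))>4 else 0)
E
python3 chk.py 328.5 && python3 -m pendant '[0.4,0,0.015,0,0,0,0, 0.4,0,0.03,0,0,0,0]' >/dev/null && python3 chk.py 328.5 && python3 -m pendant '[0.4,0,0.01,0,0,0,0, 0.4,0,0.02,0,0,0,0]' >/dev/null && python3 chk.py 328.5 && python3 -m pendant '[0.4,0,0.01,0,0,0,0, 0.4,0,0.02,0,0,0,0]' >/dev/null && python3 chk.py 328.5 && python3 -m pendant '[0.4,0,0.01,0,0,0,0, 0.4,0,0.02,0,0,0,0]' >/dev/null && python3 chk.py 328.5
```

```text
t 6.4 along 206.1 f -0.2 knob (np.int32(1419), [316.6, 328.5]) tell (np.int32(34), [344.5, 313.0])
t 6.7 along 210.8 f -0.9 knob (np.int32(1464), [303.9, 328.1]) tell (np.int32(34), [344.5, 313.0])
t 7.0 along 212.0 f -5.1 knob (np.int32(1459), [303.4, 328.1]) tell (np.int32(36), [344.7, 313.1])
t 7.3 along 213.6 f -8.3 knob (np.int32(1461), [302.9, 328.1]) tell (np.int32(40), [344.8, 313.4])
```

Run:
```python
from m import *
a=np.array([np.cos(np.radians(73.4)),np.sin(np.radians(73.4))]);n=np.array([a[1],-a[0]])
k0=np.array([.5144,-.1758])
w=load('w3');
for z in (.102,.106,.1095,.114):
    p=onz(w,316.6,328.5,z,True);print('w3',z,((p[:2]-k0)@a*1e3).round(1),((p[:2]-k0)@n*1e3).round(1))
w1=load('w1');p=onz(w1,307.1,248.6,.1095,True);print('w1',(p[:2]-k0)@n*1e3)
s=snap('wrist','w4')
o=max(blobs(s,5,20,(270,290,370,365),30))
for z in (.102,.1095): p=onz(s,*o[1],z,True);print('now',z,((p[:2]-k0)@a*1e3).round(1),((p[:2]-k0)@n*1e3).round(1))
sc=snap('scene','s4');ref=load('scene0')
b=blobs(sc,8,20,(280,230,360,300),4);print(b)
im=np.hstack([x['img'][215:335,270:380] for x in (sc,)]);im=cv2.resize(im,None,fx=5,fy=5,interpolation=cv2.INTER_CUBIC);cv2.imwrite('pics/s4c.png',np.clip(im[:,:,::-1]*1.5,0,255).astype('uint8'))
```

```text
w3 0.102 205.5 0.9
w3 0.106 205.5 -1.4
w3 0.1095 205.5 -3.4
w3 0.114 205.5 -5.9
w1 -0.4126107376676656
now 0.102 207.9 1.1
now 0.1095 208.2 -3.1
[(np.int32(4), [327.0, 234.5]), (np.int32(7), [311.6, 237.7]), (np.int32(4), [309.0, 240.5]), (np.int32(4), [337.5, 245.8]), (np.int32(50), [356.9, 254.6]), (np.int32(5), [322.4, 254.2]), (np.int32(12), [321.8, 260.1])]
```

View pics/s4c.png

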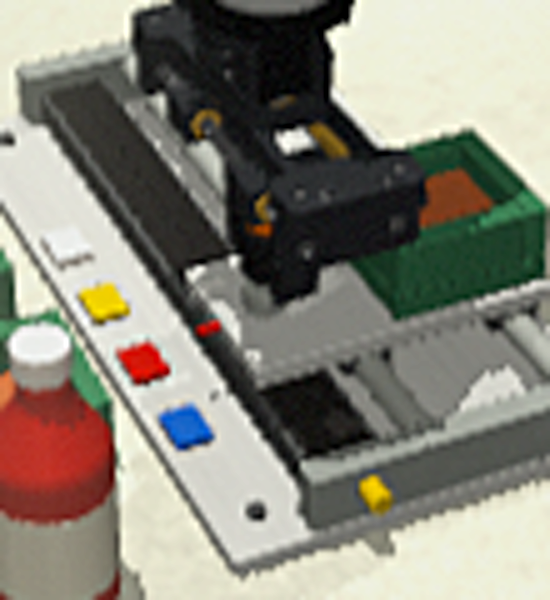

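Run:
```python
from m import *
a=np.array([np.cos(np.radians(73.4)),np.sin(np.radians(73.4))]);n=np.array([a[1],-a[0]]);k0=np.array([.5144,-.1758])
def pj(s,p):
    K=s['mtx'];T=s['cam_to_world'];c=T[:3,:3].T@(p-T[:3,3]);x,y,z=c[0],-c[1],-c[2];h=np.hypot(x,y);t=np.arctan2(h,z)
    return np.array([K[0,0]*t*x/h+K[0,2],K[1,1]*t*y/h+K[1,2]])
def circ(s,al,z,R=.0125):
    c=np.r_[k0+a*al-.0004*n,z];q=np.array([pj(s,c+R*np.r_[np.cos(f)*a+np.sin(f)*n,0]) for f in np.linspace(0,6.28,200)])
    return q[:,0].min().round(1),q[:,0].max().round(1),'w',np.ptp(q[:,0]).round(1),'top',q[:,1].min().round(1),'bot',q[:,1].max().round(1)
for f,box,al,zs in (('w1',(270,220,350,280),0,(.1095,)),('w3',(270,290,370,365),.2055,(.102,.1095)),('w4',(250,290,370,365),.208,(.102,.1095))):
    s=load(f);u0,v0,u1,v1=box
    m=cv2.inRange(cv2.cvtColor(s['img'],cv2.COLOR_RGB2HSV),(5,90,40),(20,255,255))[v0:v1,u0:u1]
    N,l,st,c=cv2.connectedComponentsWithStats(m);i=1+np.argmax(st[1:,4]);x,y,ww,hh,A=st[i];print(f,'meas',x+u0,x+u0+ww,'w',ww,'top',y+v0,'bot',y+v0+hh)
    for z in zs: print('   pred',z,circ(s,al,z))
st=r.get_state();print(st['contact_force'],st['tool_pos'])
# pointer tip on scene
s=load('s4');print('pointer',onz(s,270+200/5,215+332/5,.05),[ (onz(s,270+200/5,215+332/5,z)[:2]-k0)@a for z in (.046,.052,.058)],[ (onz(s,270+200/5,215+332/5,z)[:2]-k0)@n for z in (.046,.052,.058)])
s=load('scene0');q=blobs(s,0,6,(270,230,290,245),5)[0][1];print(q,[ ((onz(s,*q,z)[:2]-k0)@a,(onz(s,*q,z)[:2]-k0)@n) for z in (.046,.052,.058)])
```

```text
w1 meas 293 322 w 29 top 235 bot 264
   pred 0.1095 (np.float64(287.0), np.float64(325.5), 'w', np.float64(38.5), 'top', np.float64(229.9), 'bot', np.float64(266.7))
w3 meas 290 344 w 54 top 312 bot 343
   pred 0.102 (np.float64(284.7), np.float64(348.7), 'w', np.float64(64.0), 'top', np.float64(296.8), 'bot', np.float64(352.3))
   pred 0.1095 (np.float64(283.1), np.float64(350.2), 'w', np.float64(67.1), 'top', np.float64(305.5), 'bot', np.float64(362.7))
w4 meas 277 330 w 53 top 310 bot 343
   pred 0.102 (np.float64(271.2), np.float64(335.4), 'w', np.float64(64.2), 'top', np.float64(295.5), 'bot', np.float64(351.3))
   pred 0.1095 (np.float64(268.9), np.float64(336.2), 'w', np.float64(67.3), 'top', np.float64(304.2), 'bot', np.float64(361.7))
[-0.93338943 -7.93797943  2.27134248] [0.57433197 0.02921412 0.08333552]
pointer [0.60674453 0.01374323 0.05      ] [np.float64(0.20345005419525358), np.float64(0.21031294322172467), np.float64(0.21717583224819575)] [np.float64(0.03240389030940894), np.float64(0.03531638223140837), np.float64(0.0382288741534078)]
[281.6, 238.3] [(np.float64(-0.009804052533954652), np.float64(0.02694655612328781)), (np.float64(-0.0011983788197341915), np.float64(0.029903647226054982)), (np.float64(0.0074072948944862264), np.float64(0.03286073832882239))]
```

```bash
cat > chk.py <<'E'
from m import *
import sys
w=r.snapshot('wrist');s=r.snapshot('scene');st=r.get_state()
a=np.array([np.cos(np.radians(73.4)),np.sin(np.radians(73.4))])
m=cv2.inRange(cv2.cvtColor(w['img'],cv2.COLOR_RGB2HSV),(5,90,40),(20,255,255))[290:343,250:370]
N,l,S,c=cv2.connectedComponentsWithStats(m);i=1+np.argmax(S[1:,4]);top=S[i,1]+290;L=S[i,0]+250
y=max(blobs(s,22,35,(320,290,375,340),5))[1]
p0=np.array([.6095,.141,.0328]);j=np.array(proj(s,p0+np.r_[a*.01,0]))-np.array(proj(s,p0))
tell=(np.array(y)-[344.5,313.0])@j/(j@j)*10
f=float(st['contact_force'][:2]@a);al=float((st['tool_pos'][:2]-[.5144,-.1758])@a)
print('t',round(float(st['clock']),2),'along',round(al*1e3,1),'z',st['tool_pos'][2].round(4),'f',round(f,1),'top',top,'left',L,'tell',tell.round(2),flush=True)
sys.exit(1 if f<-11 or top<306 or tell>3 else 0)
E
python3 chk.py && python3 -m pendant '[0.4,0,0.005,0,0,0,0, 0.4,0,0.01,0,0,0,0]' >/dev/null && python3 chk.py && python3 -m pendant '[0.4,0,0.005,0,0,0,0, 0.4,0,0.01,0,0,0,0]' >/dev/null && python3 chk.py && python3 -m pendant '[0.4,0,0.005,0,0,0,0, 0.4,0,0.01,0,0,0,0]' >/dev/null && python3 chk.py && python3 -m pendant '[0.4,0,0.005,0,0,0,0, 0.4,0,0.01,0,0,0,0]' >/dev/null && python3 chk.py&& python3 -m pendant '[0.4,0,0.005,0,0,0,0, 0.4,0,0.01,0,0,0,0]' >/dev/null && python3 chk.py
```

```text
t 7.5 along 213.6 z 0.0833 f -6.8 top 310 left 277 tell 1.51
t 7.8 along 214.0 z 0.0833 f -8.4 top 310 left 276 tell 1.51
t 8.1 along 214.6 z 0.0833 f -10.4 top 310 left 276 tell 1.94
t 8.4 along 216.4 z 0.0833 f -9.1 top 310 left 276 tell 1.51
t 8.7 along 217.5 z 0.0833 f -10.6 top 310 left 276 tell 1.94
t 9.0 along 219.4 z 0.0833 f -10.0 top 310 left 276 tell 1.51
```

The pin is sliding at a steady drag of about 10 N, with the tell-tale near 1.7 mm and the plunger still riding on the bar. I'll keep going in small steps.

```bash
sed -i 's/f<-11/f<-14/' chk.py
python3 -m pendant '[0.4,0,0.007,0,0,0,0, 0.4,0,0.013,0,0,0,0]' >/dev/null && python3 chk.py && python3 -m pendant '[0.4,0,0.007,0,0,0,0, 0.4,0,0.013,0,0,0,0]' >/dev/null && python3 chk.py && python3 -m pendant '[0.4,0,0.007,0,0,0,0, 0.4,0,0.013,0,0,0,0]' >/dev/null && python3 chk.py && python3 -m pendant '[0.4,0,0.007,0,0,0,0, 0.4,0,0.013,0,0,0,0]' >/dev/null && python3 chk.py&& python3 -m pendant '[0.4,0,0.007,0,0,0,0, 0.4,0,0.013,0,0,0,0]' >/dev/null && python3 chk.py && python3 -m pendant '[0.4,0,0.007,0,0,0,0, 0.4,0,0.013,0,0,0,0]' >/dev/null && python3 chk.py && python3 -m pendant '[0.4,0,0.007,0,0,0,0, 0.4,0,0.013,0,0,0,0]' >/dev/null && python3 chk.py && python3 -m pendant '[0.4,0,0.007,0,0,0,0, 0.4,0,0.013,0,0,0,0]' >/dev/null && python3 chk.py
```

```text
t 9.3 along 221.2 z 0.0833 f -9.8 top 310 left 276 tell 1.76
t 9.6 along 223.0 z 0.0833 f -9.4 top 310 left 276 tell 2.18
t 9.9 along 225.2 z 0.0833 f -9.9 top 310 left 276 tell 1.76
t 10.2 along 227.4 z 0.0833 f -9.1 top 310 left 276 tell 2.0
t 10.5 along 234.6 z 0.0833 f -1.5 top 302 left 279 tell 0.31
```

The plunger dropped: the knob top moved from row 310 to 302, as predicted for a full drop. Force has gone to about zero and the tell-tale is back. Now I'll back off to centre, open, rise clear and verify.

```bash
python3 -m pendant '[0.4,0,-0.03,0,0,0,0, 0.6,0,-0.03,0,0,0,0, 0.6,0,-0.03,0,0,0,0, 0.6,0,-0.03,0,0,0,0, 0.6,0,-0.03,-0.3,0,0,0, 0.6,0,-0.03,-0.6,0,0,0, 0.6,0,-0.03,-0.75,0,0,0, 0.6,0,-0.03,-0.75,0,0,0]'
python3 -m pendant '[0.6,0.5,0,-0.3,0,0,0, 0.6,1,0,-0.3,0,0,0, 0.6,1,0,-0.3,0,0,0, 0.6,1,0,-0.3,0,0,0, 0.6,1,0,-0.3,0,0,0]'
python3 - <<'E'
from m import *
t=snap('top','t5');s=snap('scene','s5')
print('T',blobs(t,8,20,(240,175,430,320),10),'tell',blobs(t,22,35,(245,190,268,210),5))
print('S',blobs(s,8,20,(270,215,380,330),8),'tell',blobs(s,22,35,(320,290,375,340),5))
a=cv2.resize(s['img'][215:335,270:380],None,fx=4.5,fy=4.5);b=cv2.resize(t['img'][170:350,240:380],None,fx=3,fy=3)
cv2.imwrite('pics/c5.png',np.clip(np.hstack([a[:540,:380],b[:540]])[:,:,::-1]*1.5,0,255).astype('uint8'))
E
```

```text
clock: 11.3
tool_pos: [0.5814, 0.0452, 0.1997]
eef_rot: [0.145, 0.989, 0.001, 0.004]
contact_force: [0.6, 0.6, -0.5]
opening: 0.599
finger_force: 0.0
clock: 11.8
tool_pos: [0.4338, 0.0878, 0.2408]
eef_rot: [0.143, 0.99, -0.0, -0.0]
contact_force: [1.2, -0.5, 0.2]
opening: 0.601
finger_force: 0.0
T [(np.int32(29), [333.3, 176.0]), (np.int32(236), [378.8, 180.4]), (np.int32(60), [295.6, 205.8]), (np.int32(128), [289.3, 239.6])] tell [(np.int32(11), [257.5, 199.3])]
S [(np.int32(185), [360.9, 258.9]), (np.int32(38), [326.2, 266.4]), (np.int32(16), [270.9, 291.9])] tell [(np.int32(34), [344.5, 313.0])]
```

View pics/c5.png

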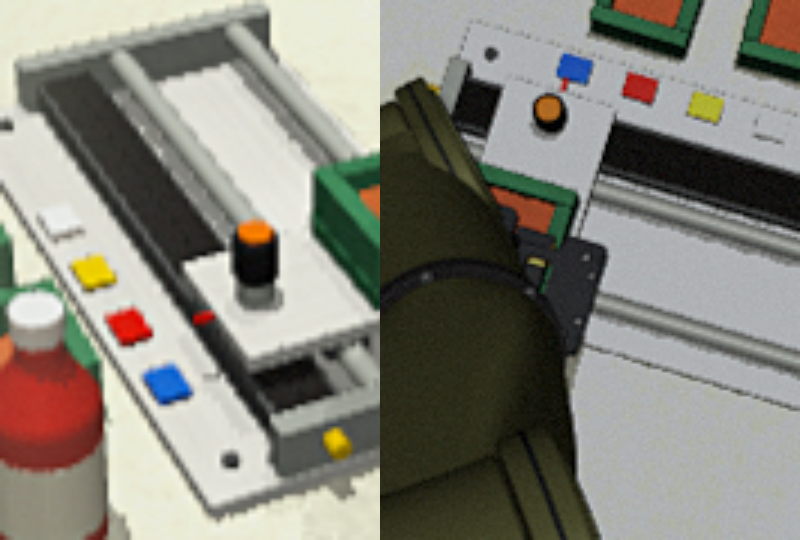

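The pointer is at the blue mark and the tell-tale is back at (344.5,313.0). One last check: the knob height by triangulation, which should be 7.5 mm below its start value of 0.1077.

Run:
```python
from m import *
t=load('t5');s=load('s5');p,e=tri(t,(295.6,205.8),s,(326.2,266.4));print(p.round(4),e)
if p[2]<.1045: print(r.finish_job())
```

```text
[0.5803 0.0439 0.1006] 0.0008389117532312925
the job is handed in; nothing more can be done
None
```

The carriage is locked at the blue station with the plunger pin fully down. The tell-tale moved no more than about 2 mm and sprang back, and I handed the job in at about 12 s.

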